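# Slide a carved panel under the hold-down bar

### The arm

A 6-joint arm with a two-finger parallel gripper is mounted at the origin on the work surface. World frame = base frame: x ahead of the robot, y to its left, z up, the work surface at z = 0. Lengths are in m, angles in rad, forces in N, time in s.
With the tool pointing down it reaches from about 0.275 to 0.875 m from the base axis. Payload 12.5 kg.
Tool frame: the origin (TCP) lies midway between the tips of the shut fingers; the grasp point (between the pads) lies 19 mm behind it; z points along the fingers, y is the direction in which the jaws open and shut (so a half turn about z gives the same grasp; the last joint's range is limited). The gripper opens to 85 mm and grips with 20 to 120 N. Pads are 22 mm wide; open, the fingers measure 114 mm over their backs; the gripper's body (76 mm by 85 mm) begins 54 mm behind the grasp point. The pads swing forward as they close: fully open they stand 13 mm farther back than shut.
Start: joints at [-1.364, 0.351, 1.652, -0, 1.139, -0.085], TCP at [0.158, -0.527, 0.231] pointing down, gripper open.
Joint ranges: [-2.75, 2.75], [-0.79, 2.1], [0.01, 2.65], [-1.57, 4.71], [0.07, 3.14], [-2.87, 2.87]. Speed limits (rad/s): [2.22, 2.22, 2.79, 3.14, 3.14, 3.14].

### API

Orientations are given as a unit quaternion [x, y, z, w].
In Python, from station import ctrl gives the robot as it stands. The module is installed in compiled form; this text tells all that it offers.
- The arm moves only by the shell command python3 -m pendant 'ROWS' [FORCE]. ROWS is JSON, a list of rows, each a list of 3 entries, a list of its own where there are three numbers: the shift along the tool's x, y, z in m, then the turn about the tool's z in degrees, then the finger opening in m, from 0 to 0.0854. A call has 1 to 12 rows; each row shifts and turns the commanded pose from where the row before left it, along the tool's axes as they then stand; what a row does not reach is not made up. A row lasts 1/8 s, in which the tool goes at most 62.5 mm and 10.7 degrees, less where a joint would pass 70% of its speed; a pose out of reach is approached as far as the arm can. A call is refused whole if a number of a shift passes 0.0625 or a number of a turn 10.7, either way. A call with a gripper value outside its range is refused whole. The fingers move at their own pace and stop on an object; FORCE is the grip in N (left out, the last holds). Time passes only in rows, so rows that do not move let the fingers close. It gives the time, the measured TCP pose, the force and the opening at its end, in the units of the state.
- ctrl.read_state(): the state, without advancing time (a new reading comes with each control period).
- ctrl.grab_frame(name): name is "scene" or "top" or "wrist"; returns the picture (480x640x3 uint8, red, green, blue); there is no depth.
- ctrl.camera_params(name): a dict with "mtx" (3x3 intrinsics, pixels), "rvec" (rotation vector, rad) and "tvec" (3), from world to camera coordinates, as OpenCV has them; the wrist camera has in their place "tool_from_camera" (4x4, takes a point from camera to tool coordinates, whose origin is the TCP and whose axes are the flange's). Camera axes: x right, y down, z forward; pixel columns grow to the right and rows downward; lengths in m; the calibration is good to about 2 mm. A picture is of the moment at which its call begins: read the wrist's pose just before it. camera_params takes no time and is no camera call.
- ctrl.close_job(): hands the job in, once; it reports no verdict.
Trained networks look in the newest picture that a camera, given by its name, has taken for a name from the list of things; names that differ only in an ending like _2 or _b are one class to them, and where a whole thing is asked for, a point or a joint stands for the part that bears it (a point fixed in the world has none). Each returns a list of dicts, best first, with "confidence" (0 to 1); they miss things now and then, are a little off and sometimes report something else, mostly with a low value. They report only what shows in the picture. A call takes as long as a camera call. They do not tell look-alikes from the thing itself.
- ctrl.look_for(camera, target): "bbox" ([left, top, right, bottom] in pixels, round what is visible of it).
- ctrl.trace(camera, target): "pixels" (480x640 bool, what is visible of it) and "bbox" ([left, top, right, bottom] in pixels, round what is visible of it).
- ctrl.landmark_of(camera, target): "centre" ([row, column] in pixels: a listed point, or the origin of a listed thing).
The state is a dict: "t": time; "joints": joint angles; "qvel": joint speeds; "effort": joint torques, N m; "eef_pos": TCP position; "tcp_rot": TCP orientation; "ft_force": force on the tool from outside, world axes, zero at the start; "wrist_torque": the same for the moment, N m; "grip_width": finger opening in m.
Only numpy, scipy, OpenCV 4.12 (cv2) and the standard library are available. Lean on these libraries where they do the work, as an engineer would, in place of code of your own. Each camera call takes 0.05 s, during which the arm holds its last target.

### The job

Push the carved wooden panel along the bench and under the low grey hold-down bar, between its two feet, until the panel's leading edge rests flat against the wooden stop behind the bar. Keep it flat on the bench all the way, without picking it up or tipping it, and leave the mallet, glue bottle, gouge and finial where they stand. Finish with the hand clear.

Things in the scene. Friction and masses are not known exactly. Their poses are not given: they have to be found in the camera images.
- panel: Loose flat carved panel of pale wood, about 130 g, 140 mm long (its x), 90 mm wide (y), 16 mm thick, with plain vertical sides, an 8 mm wide raised border and a carved rosette sunk 5 mm inside it. Origin: centre of its underside; +x points to its leading edge (the end facing the bar). It starts in front of the bar, up to 35 mm off the centre line and turned up to 0.35 rad.
- panel_nose (a point): Middle of the panel's leading edge face (70 mm ahead of its origin along its +x), 8 mm above the underside.
- panel_tail (a point): Middle of the panel's trailing edge face (70 mm behind its origin), 8 mm above the underside.
- hold_down: Fixed hold-down: grey bar 40 mm deep (x -20 to +20), 164 wide (y), underside 20 mm and top 34 mm above the bench, with a clamp screw in its middle 64 mm high. Clear opening between its feet 104 mm (y -52 to +52). Origin: on the bench under the bar's centre; +x is the way in, roughly to the robot's left. When home, the panel still sticks out 65 mm in front of the bar.
- stop_face (a point): Middle of the near face of the dark wooden stop behind the bar, 55 mm along the fixture's +x from its origin, 8 mm above the bench. The stop is fixed to the bench, 24 mm high, 150 mm wide.
- mallet: Bystander: dark wooden carver's mallet standing on its head, 84 mm across, 235 mm high. Origin: centre of its underside.
- glue: Bystander: white bottle, 54 mm across, 140 mm high. Origin: centre of its underside.
- gouge: Bystander: hand gouge with a wooden handle lying on the bench, 200 mm long along its x. Origin: on the bench under its middle.
- finial: Bystander: small turned pale wooden finial standing upright, 48 mm across, 56 mm high. Origin: centre of its underside.
There are look-alikes about, which are no part of the job. Several things have the shape of the panel; the one meant has the colours described above.

How it is judged:
On the way:
1. the leading edge has gone in under the bar, between the feet, with the panel flat (x of panel_nose in the frame of hold_down above -0.01 m and y of panel_nose in the frame of hold_down between -0.03 and 0.03 m and height (world z) of panel below 0.004 m and angle between panel's own z axis and vertical below 0.05 rad), for 0.1 s.
At the end, for the whole second after the job is handed in: The panel lies flat and at rest under the bar, between its feet, its leading edge within 4 mm of the stop's near face and square to it within 0.05 rad (x of panel_nose in the frame of hold_down between 0.051 and 0.059 m and y of panel_nose in the frame of hold_down between -0.012 and 0.012 m and angle between the x axis of panel and the x axis of hold_down, either way round below 0.05 rad and height (world z) of panel below 0.004 m and angle between panel's own z axis and vertical below 0.05 rad and linear speed of panel below 0.01 m/s); the robot touches nothing.
It fails at once if the panel is lifted off the bench (over 8 mm) (height (world z) of panel above 0.008 m).
It fails at once if the panel is tipped (over 0.12 rad) (angle between panel's own z axis and vertical above 0.12 rad).
It fails at once if the mallet, glue bottle, gouge or finial is moved (over 20 mm) or knocked over (distance of any of mallet, glue, gouge, finial from where it was at the start of the episode above 0.02 m or angle between any of mallet, glue, finial's own z axis and vertical above 0.3 rad).
It also fails if it takes over 58 s, if anything falls off the work surface, if the arm or the gripper's body presses on something with over 40 N, if the wrist force passes 120 N, or if a joint passes its speed limit or range.

## Working session

There is one attempt and no reset: what is moved stays moved. The work goes in short steps, Python scripts to look and compute and a shell command to move; the robot and the scene stay as the last step left them, time stands still between calls to the robot, and variables do not carry over. Pictures are saved under pics/ and viewed, and the job is handed in when it is done.

```bash
mkdir -p pics
cat > h.py <<'E'
import numpy as np, cv2
from station import ctrl
def save(n,im): cv2.imwrite('pics/'+n+'.png',cv2.cvtColor(im,cv2.COLOR_RGB2BGR))
def cam(name):
    p=ctrl.camera_params(name); K=np.array(p['mtx'],float)
    R=cv2.Rodrigues(np.array(p['rvec'],float))[0]; t=np.array(p['tvec'],float).ravel()
    return K,R,t
def ray(name,uv,z):
    K,R,t=cam(name); uv=np.atleast_2d(np.array(uv,float))
    d=(R.T@np.linalg.inv(K)@np.c_[uv,np.ones(len(uv))].T).T
    c=-R.T@t
    return c+d*((z-c[2])/d[:,2])[:,None]
def proj(name,P):
    K,R,t=cam(name); q=(np.atleast_2d(P)@R.T+t)@K.T
    return q[:,:2]/q[:,2:]
E
python3 - <<'E'
from h import *
for c in('top','scene'):
    save(c+'0',ctrl.grab_frame(c))
    K,R,t=cam(c); print(c,(-R.T@t).round(3),K[0,0])
    for n in('panel','hold_down','stop_face','panel_nose','panel_tail'):
        print(n,[(np.round(d['centre']),round(d['confidence'],2)) for d in ctrl.landmark_of(c,n)])
print(ctrl.read_state()['t'])
E
```

```text
top [0.473 0.014 1.117] 501.9749573438106
panel [(array([249., 426.]), 0.87), (array([234., 334.]), 0.86), (array([140., 340.]), 0.82), (array([337., 334.]), 0.79), (array([224., 360.]), 0.58), (array([234., 218.]), 0.48)]
hold_down [(array([229., 242.]), 0.7)]
stop_face [(array([232., 214.]), 0.74)]
panel_nose [(array([242., 302.]), 0.93), (array([278., 444.]), 0.81), (array([307., 316.]), 0.7)]
panel_tail [(array([227., 361.]), 0.9), (array([117., 326.]), 0.81), (array([226., 406.]), 0.74), (array([232., 333.]), 0.21)]
scene [ 1.276 -0.816  0.918] 543.3970996995706
panel [(array([295., 226.]), 0.96), (array([258., 300.]), 0.92), (array([226., 228.]), 0.69), (array([292., 362.]), 0.59)]
hold_down [(array([218., 347.]), 0.6), (array([334., 173.]), 0.49)]
stop_face [(array([206., 352.]), 0.68), (array([180., 395.]), 0.17)]
panel_nose [(array([290., 330.]), 0.82), (array([225., 256.]), 0.76), (array([297., 200.]), 0.73), (array([234., 313.]), 0.71)]
panel_tail [(array([223., 204.]), 0.97), (array([269., 288.]), 0.81), (array([292., 260.]), 0.66), (array([164., 335.]), 0.16)]
0.6
```

View pics/top0.png

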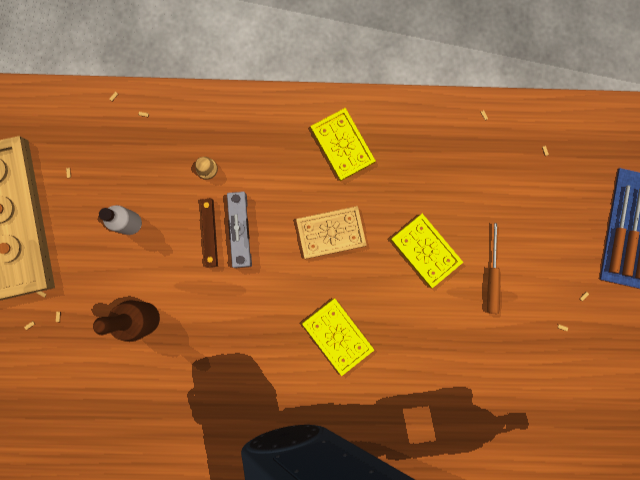

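View pics/scene0.png

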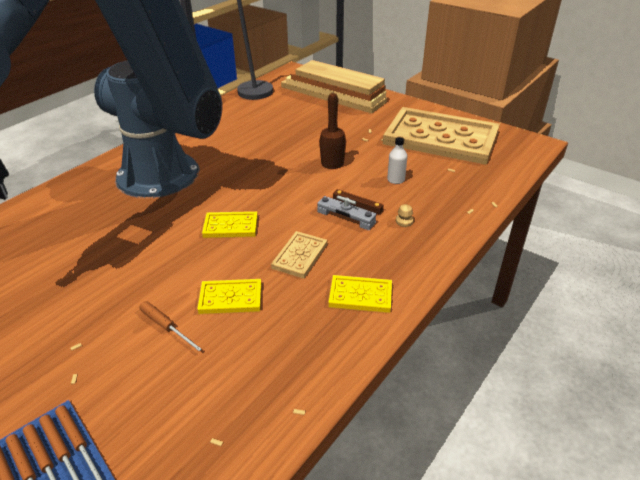

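Run:
```python
import cv2
im=cv2.imread('pics/top0.png')[100:400,180:500]
cv2.imwrite('pics/crop0.png',cv2.resize(im,None,fx=2,fy=2,interpolation=cv2.INTER_CUBIC))
```

```text
(no output)
```

View pics/crop0.png

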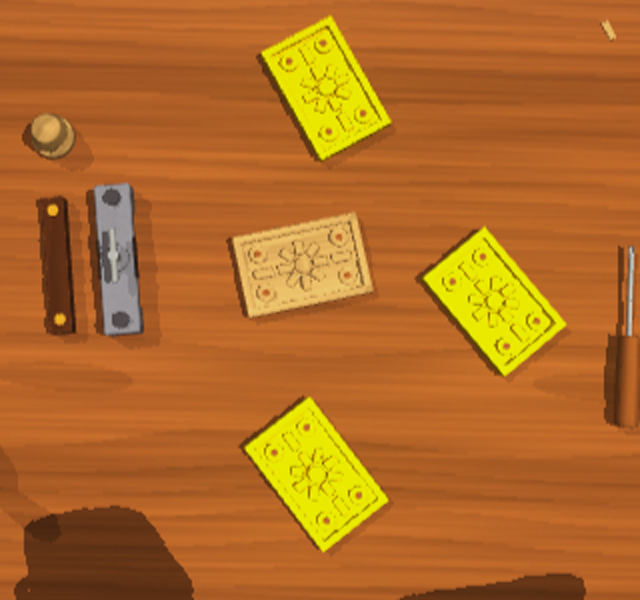

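The thing wanted is one of four panel shapes in the top view: pale wood at (col 331, row 232), and bright yellow at (343,144), (426,250) and (338,337). The description says pale wood, and the crop shows the (331,232) panel is pale with a raised border, so that's the one. The bar is at (238,230) and the stop at (208,232).

```bash
cat >> h.py <<'E'
from scipy.spatial.transform import Rotation as Ro
def mask_panel(name='top',near=(331,232)):
    ds=[d for d in ctrl.trace(name,'panel')]
    best=None
    for d in ds:
        r,c=np.nonzero(d['pixels']); 
        e=np.hypot(c.mean()-near[0],r.mean()-near[1])
        if best is None or e<best[0]: best=(e,d)
    return best[1]['pixels']
def rect(name,m,z):
    cs=cv2.findContours(m.astype(np.uint8),cv2.RETR_EXTERNAL,cv2.CHAIN_APPROX_NONE)[0]
    c=max(cs,key=cv2.contourArea)[:,0,:]
    P=ray(name,c,z)[:,:2]
    (cx,cy),(a,b),ang=cv2.minAreaRect((P*1000).astype(np.float32))
    if a<b: a,b=b,a; ang+=90
    return np.array([cx,cy])/1000,a,b,((ang+90)%180)-90
E
python3 - <<'E'
from h import *
im=ctrl.grab_frame('top')
m=mask_panel(); print('panel',rect('top',m,0.016),m.sum())
hsv=cv2.cvtColor(im,cv2.COLOR_RGB2HSV)
b=ctrl.trace('top','hold_down'); print('hold',[(d['bbox'],round(d['confidence'],2),rect('top',d['pixels'],0.034)) for d in b])
# stop endpoints by eye: colour dark
sub=np.zeros(im.shape[:2],bool)
g=np.zeros_like(sub)
g[185:275,222:254]=(hsv[185:275,222:254,1]<90)
print('greybar',rect('top',g,0.034))
sub[190:275,196:220]=hsv[190:275,196:220,2]<115
print('stop',rect('top',sub,0.024))
for n in('stop_face','hold_down','panel_nose','panel_tail'):
    for d in ctrl.landmark_of('top',n)[:1]: print(n,ray('top',d['centre'][::-1],0.0 if n=='hold_down' else .008))
v=im.copy(); v[m]=v[m]//2+[0,0,127]; v[g]=[255,0,0]; v[sub]=[0,255,0]
save('seg',cv2.resize(v[100:400,180:500],None,fx=2,fy=2))
s=ctrl.read_state(); print(s['t'],s['eef_pos'],Ro.from_quat(s['tcp_rot']).as_matrix().round(3),s['grip_width'])
print('yellow corners',ray('top',[(391,240),(420,214),(462,260),(431,286),(334,299),(374,350),(344,375),(302,326)],.016).round(3))
E
```

```text
panel (array([ 0.59710687, -0.03261464]), 139.58816528320312, 92.27522277832031, -76.14337348937988) 2540
hold [([200.0, 195.5, 247.9, 267.7], 0.75, (array([0.59714923, 0.16780939]), 164.62220764160156, 42.839744567871094, 5.890249729156494))]
greybar (array([0.59810742, 0.1673071 ]), 163.52919006347656, 42.28927993774414, 6.271519660949707)
stop (array([0.58999365, 0.23571991]), 151.7972412109375, 33.499305725097656, 6.289994716644287)
stop_face [[0.59613165 0.22163585 0.008     ]]
hold_down [[0.60245766 0.17322169 0.        ]]
panel_nose [[0.57815788 0.03418985 0.008     ]]
panel_tail [[ 0.31898813 -0.09268659  0.008     ]]
0.95 [ 0.15825764 -0.52671311  0.23127613] [[ 0.958  0.288 -0.   ]
 [ 0.288 -0.958  0.   ]
 [-0.    -0.    -1.   ]] 0.08560927638893494
yellow corners [[ 0.584 -0.167  0.016]
 [ 0.643 -0.231  0.016]
 [ 0.543 -0.324  0.016]
 [ 0.484 -0.255  0.016]
 [ 0.451 -0.043  0.016]
 [ 0.344 -0.131  0.016]
 [ 0.29  -0.067  0.016]
 [ 0.392  0.025  0.016]]
```

View pics/seg.png

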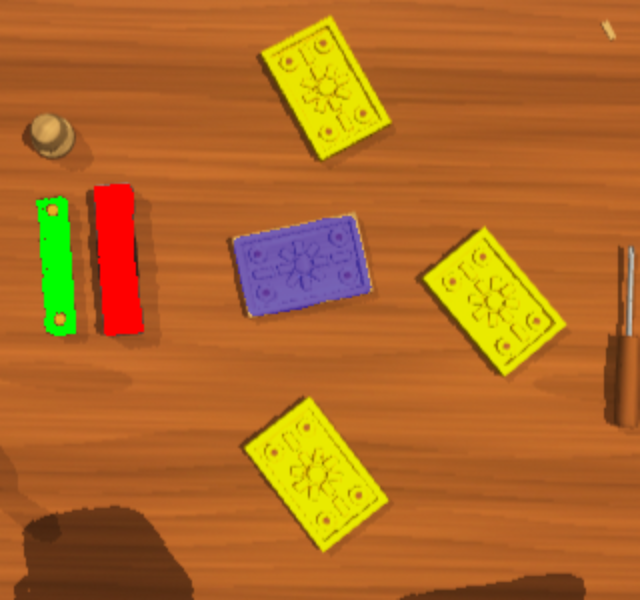

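Measured state: the fixture's +x points to world heading 96.3°, with its origin at about (0.598, 0.1675). The panel is at about (0.597, -0.033), heading 103.9°, so it's off by about 23 mm in y and 7.6° in angle. Its measured size of 139.6 x 92 mm matches the description.

Plan:
1. Push the panel's near long side with two open fingers to centre and square it.
2. Push the tail straight home.

```bash
python3 -m pendant '[[[0.041,-0.029,0],0,0.06],[[0.041,-0.029,0],0,0.06],[[0.041,-0.029,0],0,0.06],[[0.041,-0.029,0],0,0.06],[[0.041,-0.029,0],0,0.06],[[0.041,-0.029,0],0,0.06],[[0.041,-0.029,0],0,0.06],[[0.041,-0.029,0],0,0.06],[[0.041,-0.029,0],0,0.06],[[0.041,-0.029,0],0,0.06],[[0.041,-0.029,0],0,0.06],[[0.041,-0.029,0.03],2.8,0.06]]'
python3 -m pendant '[[[0,0,0.05],0,0.06],[[0,0,0.04],0,0.06],[[0,0,0],0,0.06]]'
python3 - <<'E'
from h import *
s=ctrl.read_state(); print(s)
p=ctrl.camera_params('wrist');print(p)
save('w1',ctrl.grab_frame('wrist'))
E
```

```text
t: 2.45
eef_pos: [0.5315, -0.0507, 0.2027]
tcp_rot: [0.993, 0.121, 0.002, 0.001]
ft_force: [0.2, -0.4, -0.2]
grip_width: 0.0599
t: 2.82
eef_pos: [0.5278, -0.0516, 0.1092]
tcp_rot: [0.993, 0.121, -0.002, -0.001]
ft_force: [-0.2, -0.6, 0.5]
grip_width: 0.06
{'t': 2.825, 'joints': array([-1.85157177e-01,  4.79611619e-01,  1.80326954e+00,  1.99708994e-05,
        8.63852722e-01,  1.14259597e+00]), 'qvel': array([-0.00460178, -0.06389553, -0.05638249,  0.00139944,  0.04374252,
        0.00254628]), 'effort': array([ 2.27895495e-01, -4.86976469e+01, -2.16550666e+01,  3.04422560e-03,
       -6.91759028e-01,  1.02000940e-03]), 'eef_pos': array([ 0.52784752, -0.05155445,  0.10924915]), 'tcp_rot': array([ 9.92622843e-01,  1.21215856e-01, -2.44838499e-03, -7.83275019e-04]), 'ft_force': array([-0.2107247 , -0.55552933,  0.50848664]), 'wrist_torque': array([-0.0370188 ,  0.0211303 ,  0.02586064]), 'grip_width': 0.05997947105080172}
{'mtx': array([[356.91794796,   0.        , 322.23111686],
       [  0.        , 356.91794796, 236.34969693],
       [  0.        ,   0.        ,   1.        ]]), 'tool_from_camera': array([[-5.35292580e-04, -9.44512885e-01, -3.28473931e-01,
         8.50751999e-02],
       [ 9.99999589e-01, -7.46106494e-04,  5.15763421e-04,
        -1.25753518e-03],
       [-7.32221729e-04, -3.28473519e-01,  9.44512896e-01,
        -1.42177081e-01],
       [ 0.00000000e+00,  0.00000000e+00,  0.00000000e+00,
         1.00000000e+00]])}
```

View pics/w1.png

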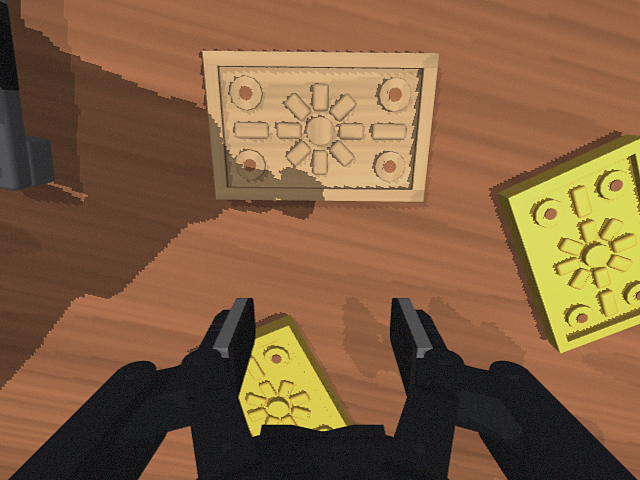

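The wrist view shows the pale panel square to the tool, with its centre at column 321. The fingertips are at (243,300) and (403,300), and a yellow corner is at (288,316). I'll check that corner's clearance and the fingertip depth.

```bash
cat >> h.py <<'E'
def wray(uv,z,s):
    p=ctrl.camera_params('wrist'); T=np.array(p['tool_from_camera']); K=np.array(p['mtx'])
    R=Ro.from_quat(s['tcp_rot']).as_matrix(); 
    d=R@T[:3,:3]@np.linalg.inv(K)@np.array([uv[0],uv[1],1.]); c=R@T[:3,3]+s['eef_pos']
    return c+d*(z-c[2])/d[2]
E
python3 - <<'E'
from h import *
s=ctrl.read_state()
print('yellow',wray((288,316),.016,s))
for uv in [(203,52),(438,53),(423,200),(217,199)]: print(wray(uv,.016,s).round(4))
p=ctrl.camera_params('wrist'); T=np.array(p['tool_from_camera']); K=np.array(p['mtx'])
for uv,y in [((235,298),-.03),((252,298),-.03),((393,298),.03),((409,298),.03)]:
    d=T[:3,:3]@np.linalg.inv(K)@np.array([*uv,1.]); k=(y-T[1,3])/d[1]; print('tip(tool)',T[:3,3]+k*d)
E
```

```text
yellow [ 0.46229977 -0.04025633  0.016     ]
[0.6272 0.0469 0.016 ]
[ 0.6604 -0.0895  0.016 ]
[ 0.573  -0.1104  0.016 ]
[0.5401 0.0257 0.016 ]
tip(tool) [ 0.02718164 -0.03       -0.03758718]
tip(tool) [ 0.01313693 -0.03       -0.01222499]
tip(tool) [ 0.00770568  0.03       -0.00251893]
tip(tool) [ 0.02194627  0.03       -0.02823484]
```

```bash
python3 -m pendant '[[[0,0,0.05],0,0.06],[[0,0,0.04],0,0.06],[[0,0,0.015],0,0.06],[[0,0,0.006],0,0.06],[[0,0,0],0,0.06]]'
python3 -m pendant '[[[0.008,0,0],0,0.06],[[0.006,0,0],0,0.06],[[0.003,0,0],0,0.06],[[0.003,0,0],0,0.06],[[0.003,0,0],0,0.06],[[0,0,0],0,0.06]]'
python3 - <<'E'
from h import *
s=ctrl.read_state(); 
save('w2',ctrl.grab_frame('wrist'))
E
```

```text
t: 3.5
eef_pos: [0.5302, -0.0521, 0.0016]
tcp_rot: [0.993, 0.121, 0.001, 0.0]
ft_force: [-0.2, -0.2, -0.3]
grip_width: 0.06
t: 4.25
eef_pos: [0.552, -0.0463, 0.0003]
tcp_rot: [0.993, 0.121, 0.0, 0.0]
ft_force: [0.2, -0.2, -0.9]
grip_width: 0.0598
```

View pics/w2.png

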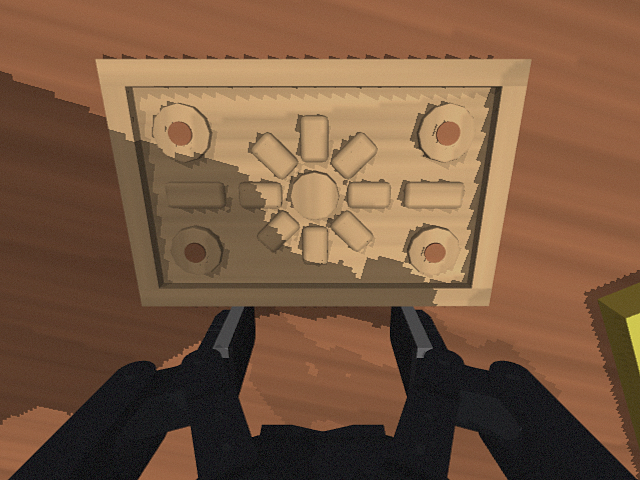

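The fingers sit just behind the panel's near edge, at row 305 and columns 143–490. I'll measure where it is now.

```bash
cat >> h.py <<'E'
FO=np.array([.598,.1675]);FA=np.radians(96.3)
FX=np.array([np.cos(FA),np.sin(FA)]);FY=np.array([-FX[1],FX[0]])
def fix(p): d=np.asarray(p)[:2]-FO; return np.array([d@FX,d@FY])*1000
def report(im='top',near=None):
    f=ctrl.grab_frame('top'); near=near or (331,232)
    m=mask_panel('top',near); c,a,b,ang=rect('top',m,.016)
    rel=(ang-96.3+90)%180-90
    s=ctrl.read_state()
    print('panel fix mm',fix(c).round(1),'ang',round(rel,2),'size',round(a,1),round(b,1),'tcp fix',fix(s['eef_pos']).round(1),'t',s['t'])
    return f,m
E
python3 - <<'E'
from h import *
s=ctrl.read_state()
ctrl.grab_frame('wrist')
P=np.array([wray(uv,.016,s) for uv in [(96,59),(531,59),(490,305),(143,305)]])
print(P.round(4)); print('centre fix',fix(P.mean(0)))
f,m=report(); save('t2',f[100:400,150:500])
E
```

```text
[[ 0.6324  0.0493  0.016 ]
 [ 0.6658 -0.0857  0.016 ]
 [ 0.5792 -0.1078  0.016 ]
 [ 0.5458  0.0276  0.016 ]]
centre fix [-196.31451091   13.81787819]
panel fix mm [-226.4  -23. ] ang -4.94 size 79.9 35.9 tcp fix [-207.5   69.5] t 4.45
```

View pics/t2.png

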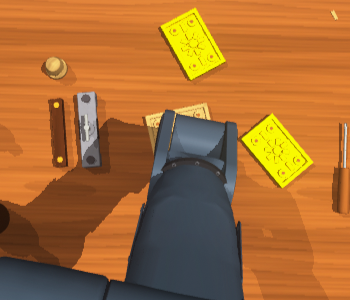

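```bash
python3 -m pendant '[[[0.0015,0,0],1.9,0.06],[[0.0015,0,0],1.9,0.06],[[0.0015,0,0],1.9,0.06],[[0.0015,0,0],1.9,0.06],[[0.0015,0,0],0,0.06],[[0.0015,0,0],0,0.06],[[0.001,0,0],0,0.06],[[0,0,0],0,0.06],[[0,0,0],0,0.06]]'
cat >> h.py <<'E'
def wq(n):
    s=ctrl.read_state(); im=ctrl.grab_frame('wrist'); save(n,im); 
    ds=ctrl.trace('wrist','panel'); 
    for d in ds[:3]:
        m=d['pixels']; c=max(cv2.findContours(m.astype(np.uint8),cv2.RETR_EXTERNAL,cv2.CHAIN_APPROX_NONE)[0],key=cv2.contourArea)[:,0,:]
        P=np.array([wray(q,.016,s)[:2] for q in c]); (cx,cy),(a,b),g=cv2.minAreaRect((P*1000).astype(np.float32))
        if a<b: g+=90
        print(round(d['confidence'],2),'fix',fix([cx/1e3,cy/1e3]).round(1),'rel',round((g-96.3+90)%180-90,2),'size',round(a,1),round(b,1))
    print('tcp fix',fix(s['eef_pos']).round(1),'z',s['eef_pos'][2].round(4),'tooly',np.degrees(np.arctan2(*Ro.from_quat(s['tcp_rot']).as_matrix()[1::-1,1])).round(2),'t',s['t'])
E
python3 - <<'E'
from h import *
wq('w3')
E
```

```text
t: 5.58
eef_pos: [0.5616, -0.0448, 0.0003]
tcp_rot: [0.998, 0.055, 0.0, 0.0]
ft_force: [0.2, 0.4, -0.5]
grip_width: 0.0599
0.6 fix [-199.8    1.3] rel 3.59 size 90.6 140.4
0.57 fix [-328.    57.6] rel -73.77 size 52.7 15.6
tcp fix [-207.    59.4] z 0.0003 tooly -83.68 t 5.575
```

View pics/w3.png

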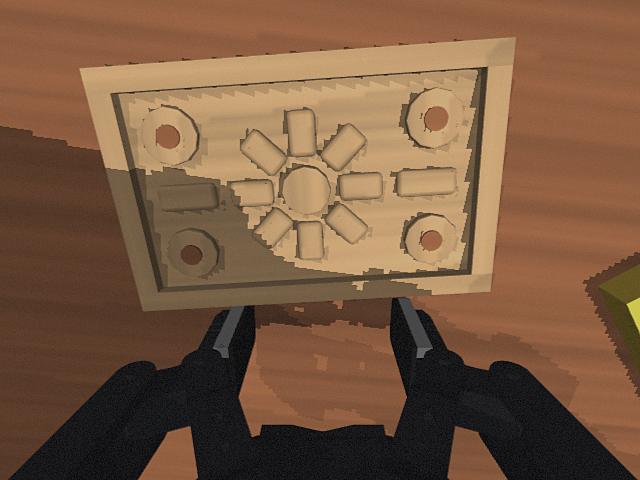

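```bash
python3 -m pendant '[[[0.0015,0,0],0,0.06],[[0.0015,0,0],0,0.06],[[0.001,0,0],0,0.06],[[0,0,0],0,0.06],[[0,0,0],0,0.06]]'
python3 - <<'E'
from h import *
wq('w4')
E
```

```text
t: 6.3
eef_pos: [0.5656, -0.0444, 0.0003]
tcp_rot: [0.998, 0.055, 0.0, 0.0]
ft_force: [0.1, 0.3, 0.1]
grip_width: 0.0599
0.81 fix [-328.7   57.8] rel -73.77 size 55.3 16.4
0.7 fix [-200.9   -1.9] rel 2.41 size 90.4 140.2
tcp fix [-207.    55.5] z 0.0003 tooly -83.69 t 6.3
```

```bash
python3 -m pendant '[[[-0.015,0,0],0,0.06],[[0,0,-0.04],0,0.06],[[0,0,-0.05],0,0.06],[[0.036,0.046,0],0,0.06],[[0.036,0.047,0],0,0.06],[[0,0,0],0,0.06]]'
python3 -m pendant '[[[0,0,0],-10,0.06],[[0,0,0],-10,0.06],[[0,0,0],-10,0.06],[[0,0,0],-10,0.06],[[0,0,0],-10,0.06],[[0,0,0],-10,0.06],[[0,0,0],-10,0.06],[[0,0,0],-10,0.06],[[0,0,0],-10,0.06],[[0,0,0],0,0.06],[[0,0,0],0,0.06]]'
python3 - <<'E'
from h import *
wq('w5'); f,m=report(); save('t5',f[100:400,150:500])
E
```

```text
t: 7.15
eef_pos: [0.6343, -0.1333, 0.0903]
tcp_rot: [0.999, 0.054, 0.001, 0.001]
ft_force: [0.8, 1.3, -0.8]
grip_width: 0.06
t: 8.52
eef_pos: [0.6322, -0.1302, 0.0903]
tcp_rot: [0.668, 0.744, -0.0, -0.0]
ft_force: [0.1, 0.5, 1.4]
grip_width: 0.0601
0.96 fix [-390.9   63.5] rel -55.77 size 111.8 94.8
0.92 fix [-251.4 -150.2] rel -66.52 size 96.5 94.3
0.82 fix [-193.6  166.2] rel -16.77 size 43.1 20.8
tcp fix [-299.6   -1.3] z 0.0903 tooly 6.11 t 8.525
panel fix mm [-198.6   -0.5] ang 1.11 size 132.3 91.8 tcp fix [-299.9   -1.4] t 8.725
```

View pics/w5.png

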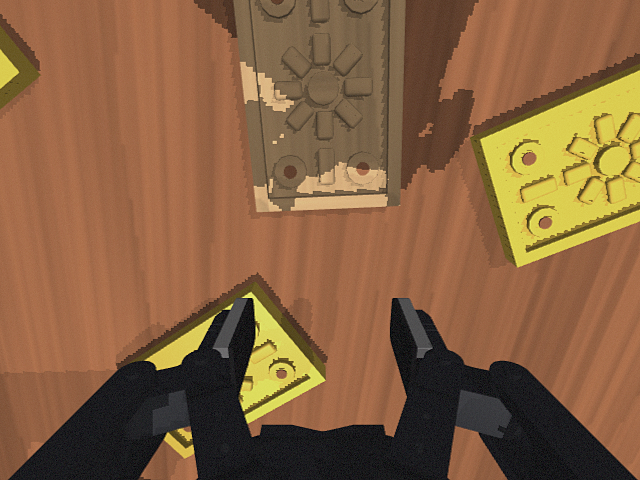

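View pics/t5.png

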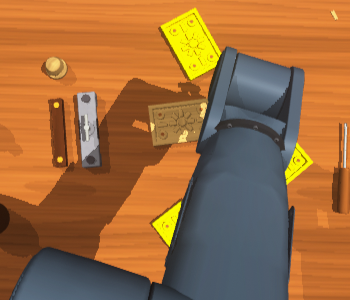

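The panel's tail runs from (256,212) to (400,205). A yellow corner shows at (258,283), so I'll check it's clear before descending.

Run:
```python
from h import *
s=ctrl.read_state()
for uv in [(258,280),(325,380),(256,212),(400,205)]: print(fix(wray(uv,.016,s)).round(1))
```

```text
[-320.2   41.7]
[-402.9   -3.4]
[-273.   40.]
[-268.6  -50. ]
```

```bash
python3 -m pendant '[[[0.008,0,0.04],0,0.06],[[0,0,0.03],0,0.06],[[0,0,0.014],0,0.06],[[0,0,0.006],0,0.06],[[0,0,0],0,0.06]]'
python3 -m pendant '[[[0.005,0,0],0,0.06],[[0.003,0,0],0,0.06],[[0.003,0,0],0,0.06],[[0.003,0,0],0,0.06],[[0.003,0,0],0,0.06],[[0.003,0,0],0,0.06],[[0.003,0,0],0,0.06],[[0.003,0,0],0,0.06],[[0,0,0],0,0.06]]'
python3 - <<'E'
from h import *
wq('w6'); f,m=report(); save('t6',f[100:400,150:500])
E
```

```text
t: 9.35
eef_pos: [0.6318, -0.1227, 0.0008]
tcp_rot: [0.667, 0.745, 0.0, 0.0]
ft_force: [-0.2, -0.5, 0.8]
grip_width: 0.0602
t: 10.48
eef_pos: [0.6285, -0.0963, 0.0001]
tcp_rot: [0.667, 0.745, -0.0, -0.0]
ft_force: [0.5, 0.1, -0.3]
grip_width: 0.0601
0.72 fix [-200.4   -4.4] rel -0.01 size 90.1 106.4
0.72 fix [-261.7 -119.2] rel 23.17 size 35.3 99.4
tcp fix [-265.6   -1.4] z 0.0001 tooly 6.33 t 10.475
panel fix mm [-161.3   -3. ] ang 85.1 size 95.8 95.5 tcp fix [-265.8   -1.3] t 10.675
```

View pics/w6.png

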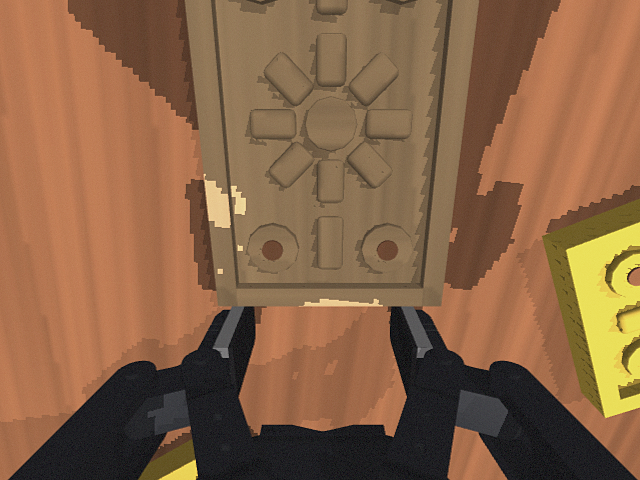

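Two fingers are flat on the tail and the panel reads square (0°), but it's 3–4 mm to the -y side. I'll push forward with a slight drift to +y.

```bash
python3 -m pendant '[[[0.004,-0.0002,0],0,0.06],[[0.007,-0.0004,0],0,0.06],[[0.008,-0.0005,0],0,0.06],[[0.008,-0.0005,0],0,0.06],[[0.008,-0.0005,0],0,0.06],[[0.008,-0.0005,0],0,0.06],[[0.008,-0.0005,0],0,0.06],[[0.008,-0.0005,0],0,0.06],[[0.005,-0.0002,0],0,0.06],[[0.003,0,0],0,0.06],[[0,0,0],0,0.06]]'
python3 - <<'E'
from h import *
wq('w7'); f=ctrl.grab_frame('top'); save('t7',cv2.resize(f[150:330,150:390],None,fx=3,fy=3)); save('s7',ctrl.grab_frame('scene'))
E
```

```text
t: 12.05
eef_pos: [0.6175, -0.0304, 0.0003]
tcp_rot: [0.667, 0.745, 0.0, -0.0]
ft_force: [-0.1, 0.3, -0.4]
grip_width: 0.0596
0.95 fix [-133.5   -0.8] rel 0.02 size 90.2 106.1
0.86 fix [-246.4 -118.1] rel 16.28 size 47.5 90.9
tcp fix [-198.8    2.3] z 0.0003 tooly 6.32 t 12.05
```

View pics/w7.png

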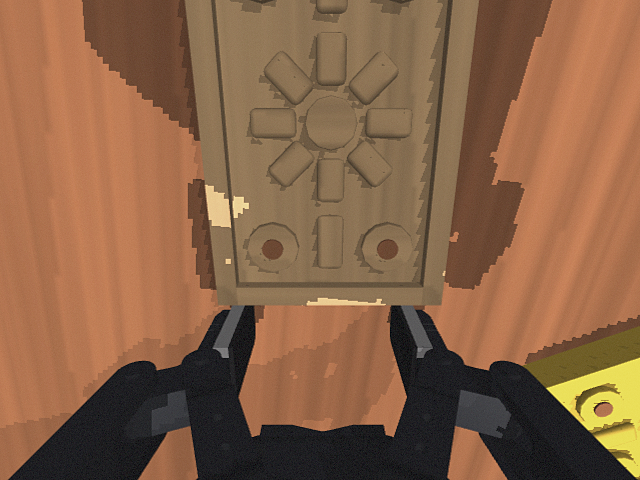

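View pics/t7.png

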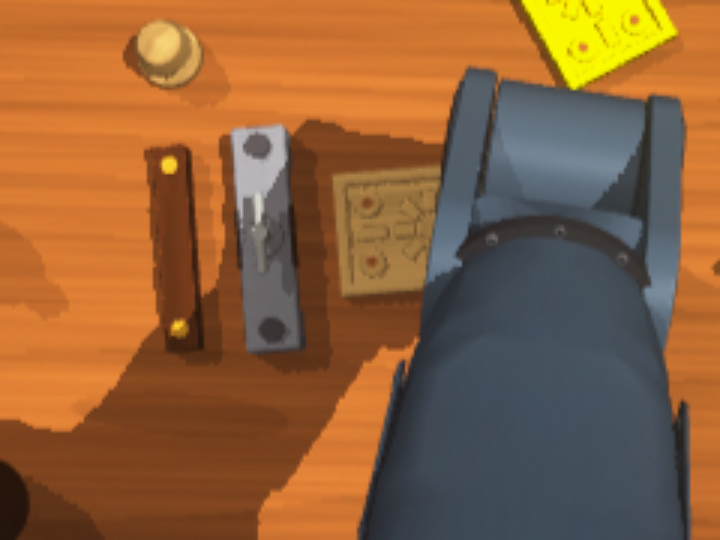

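The top view shows the nose edge from (261,208) to (264,249), about in line with the bar. I'll check its lateral centring against the bar in the same picture.

Run:
```python
from h import *
for z,uv in [(.016,(150+333/3,150+174/3)),(.016,(150+343/3,150+298/3)),(.034,(150+233/3,150+129/3)),(.034,(150+287/3,150+124/3)),(.034,(150+304/3,150+346/3)),(.034,(150+247/3,150+351/3))]: print(fix(ray('top',[uv],z)[0]).round(1))
```

```text
[-50.4 -44.8]
[-50.6  47.3]
[ 17.9 -81. ]
[-21.4 -81.3]
[-21.5  80.8]
[19.4 80.8]
```

It's centred to about 1 mm and square. About 104 mm is left to the stop, so I'll push straight.

```bash
python3 -m pendant '[[[0.005,0,0],0,0.06],[[0.008,0,0],0,0.06],[[0.008,0,0],0,0.06],[[0.008,0,0],0,0.06],[[0.008,0,0],0,0.06],[[0.008,0,0],0,0.06],[[0.008,0,0],0,0.06],[[0.008,0,0],0,0.06],[[0.006,0,0],0,0.06],[[0.003,0,0],0,0.06],[[0,0,0],0,0.06]]'
python3 - <<'E'
from h import *
wq('w8'); f=ctrl.grab_frame('top'); save('t8',cv2.resize(f[150:330,150:390],None,fx=3,fy=3))
E
```

```text
t: 13.62
eef_pos: [0.6097, 0.0393, 0.0002]
tcp_rot: [0.667, 0.745, -0.0, -0.0]
ft_force: [-0.4, -0.3, 0.1]
grip_width: 0.0601
0.94 fix [-65.5  -0.6] rel -0.0 size 90.3 101.7
0.82 fix [-199.2 -140.1] rel 16.28 size 17.6 34.0
tcp fix [-128.7    2.4] z 0.0002 tooly 6.33 t 13.625
```

View pics/t8.png

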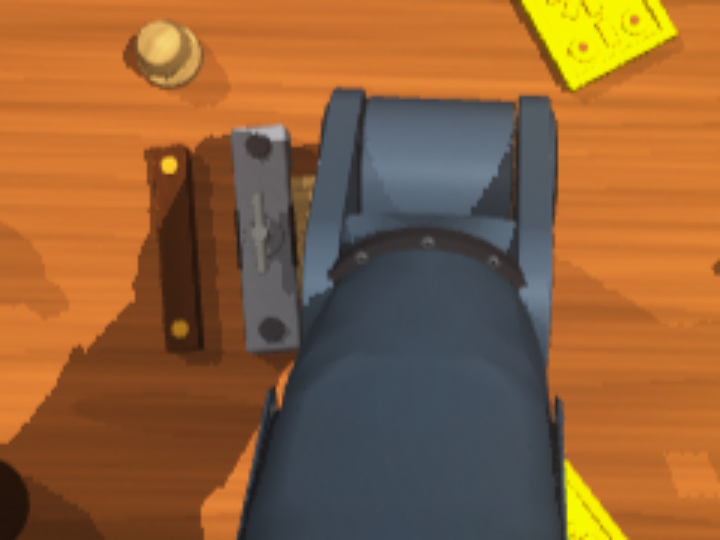

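View pics/w8.png

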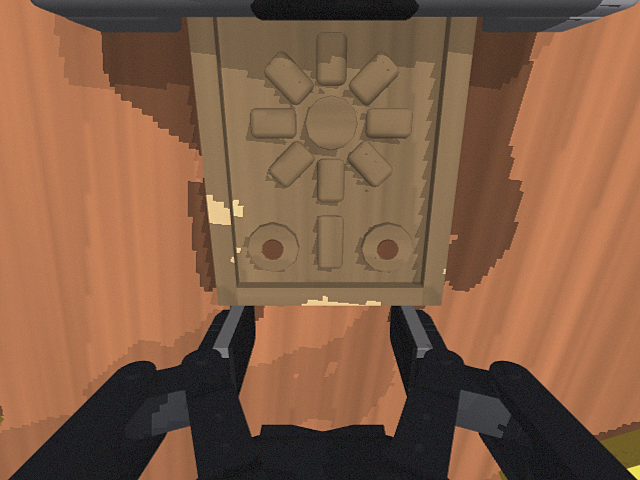

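The nose is under the bar, the panel sits clear of both feet in the wrist view, and about 33 mm is left. I'll do 28 mm, then creep.

```bash
python3 -m pendant '[[[0.005,0,0],0,0.06],[[0.006,0,0],0,0.06],[[0.006,0,0],0,0.06],[[0.005,0,0],0,0.06],[[0.003,0,0],0,0.06],[[0.002,0,0],0,0.06],[[0.001,0,0],0,0.06],[[0,0,0],0,0.06]]'
python3 -m pendant '[[[0.001,0,0],0,0.06],[[0.001,0,0],0,0.06],[[0,0,0],0,0.06]]'
python3 -m pendant '[[[0.001,0,0],0,0.06],[[0,0,0],0,0.06]]'
python3 -m pendant '[[[0.001,0,0],0,0.06],[[0,0,0],0,0.06]]'
```

```text
t: 14.78
eef_pos: [0.6067, 0.0669, 0.0003]
tcp_rot: [0.667, 0.745, 0.0, -0.0]
ft_force: [0.4, -0.4, 0.0]
grip_width: 0.0599
t: 15.15
eef_pos: [0.6065, 0.0689, 0.0004]
tcp_rot: [0.667, 0.745, 0.0, 0.0]
ft_force: [0.2, 0.1, -0.5]
grip_width: 0.0597
t: 15.4
eef_pos: [0.6064, 0.0699, 0.0003]
tcp_rot: [0.667, 0.745, 0.0, 0.0]
ft_force: [0.2, -0.9, 0.9]
grip_width: 0.0599
t: 15.65
eef_pos: [0.6063, 0.071, 0.0003]
tcp_rot: [0.667, 0.745, 0.0, 0.0]
ft_force: [0.3, -1.3, 0.2]
grip_width: 0.0602
```

```bash
python3 -m pendant '[[[0.001,0,0],0,0.06],[[0,0,0],0,0.06]]'
python3 -m pendant '[[[0.001,0,0],0,0.06],[[0,0,0],0,0.06]]'
```

```text
t: 15.9
eef_pos: [0.6061, 0.0719, 0.0003]
tcp_rot: [0.667, 0.745, 0.0, -0.0]
ft_force: [-0.0, -1.1, -0.3]
grip_width: 0.0598
t: 16.15
eef_pos: [0.606, 0.0729, 0.0003]
tcp_rot: [0.667, 0.745, 0.0, -0.0]
ft_force: [0.7, -1.1, 1.3]
grip_width: 0.06
```

```bash
python3 -m pendant '[[[0.001,0,0],0,0.06],[[0,0,0],0,0.06]]'
python3 -m pendant '[[[0.001,0,0],0,0.06],[[0,0,0],0,0.06]]'
python3 - <<'E'
from h import *
wq('w9')
s=[]
f=ctrl.grab_frame('top'); save('t9',cv2.resize(f[170:290,180:290],None,fx=5,fy=5,interpolation=cv2.INTER_CUBIC))
f=ctrl.grab_frame('scene'); save('s9',cv2.resize(f[170:260,290:410],None,fx=6,fy=6,interpolation=cv2.INTER_CUBIC))
E
```

```text
t: 16.4
eef_pos: [0.6059, 0.074, 0.0003]
tcp_rot: [0.667, 0.745, 0.0, -0.0]
ft_force: [-1.0, -0.8, 0.9]
grip_width: 0.0597
t: 16.65
eef_pos: [0.6059, 0.0744, 0.0003]
tcp_rot: [0.667, 0.745, -0.0, 0.0]
ft_force: [1.2, -4.9, 0.6]
grip_width: 0.06
0.74 fix [-49.4  -0.6] rel 89.99 size 90.4 64.2
0.62 fix [-169.9  154.2] rel -16.58 size 18.7 8.4
tcp fix [-93.4   2.4] z 0.0003 tooly 6.32 t 16.65
```

View pics/t9.png

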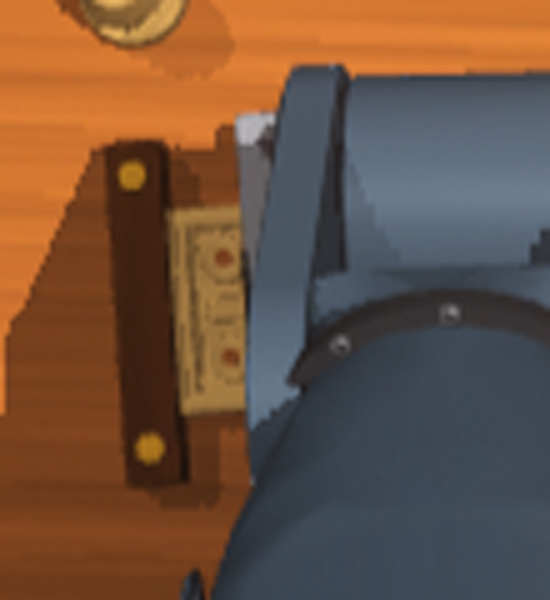

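View pics/s9.png

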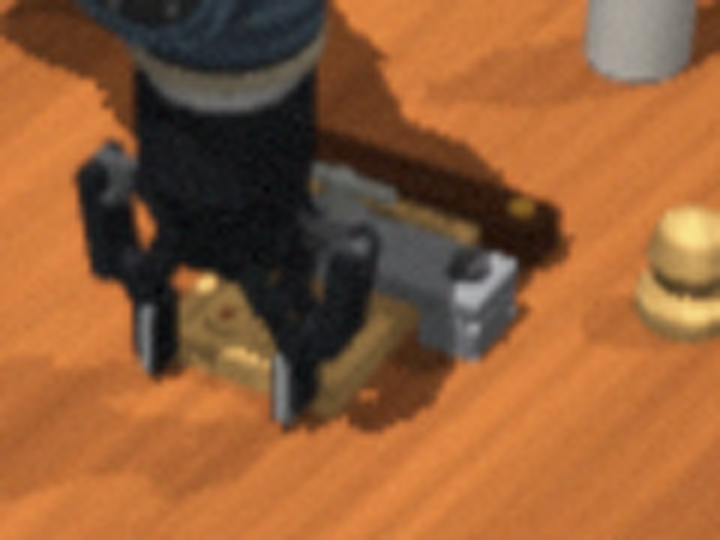

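The wrist force jumped to -4.9 N and the TCP stopped following. The top view shows the nose edge flat against the stop, at about columns 168–182 of the crop. I'll back straight off and raise the hand.

```bash
python3 -m pendant '[[[0.0005,0,0],0,0.06],[[0,0,0],0,0.06],[[-0.005,0,0],0,0.06],[[-0.02,0,0],0,0.06],[[0,0,-0.03],0,0.06],[[0,0,-0.06],0,0.06],[[-0.05,0,-0.03],0,0.06],[[-0.06,0,0],0,0.06],[[-0.06,0,0],0,0.06],[[-0.06,0,0],0,0.06],[[0,0,0],0,0.06]]'
python3 - <<'E'
from h import *
f=ctrl.grab_frame('top'); ctrl_m=[(d['confidence'],d['bbox']) for d in ctrl.trace('top','panel')]; print(ctrl_m)
save('t10',cv2.resize(f[170:290,180:300],None,fx=5,fy=5,interpolation=cv2.INTER_CUBIC)); save('t10f',f)
f=ctrl.grab_frame('scene'); save('s10',cv2.resize(f[170:270,290:420],None,fx=6,fy=6,interpolation=cv2.INTER_CUBIC))
E
```

```text
t: 18.23
eef_pos: [0.6334, -0.1831, 0.1201]
tcp_rot: [0.669, 0.743, 0.0, 0.0]
ft_force: [0.3, 0.3, 0.5]
grip_width: 0.0601
[(0.9, [302.2, 297.5, 355.6, 373.9]), (0.89, [309.3, 108.8, 377.6, 180.2]), (0.81, [215.9, 205.4, 280.3, 253.0])]
```

View pics/t10.png

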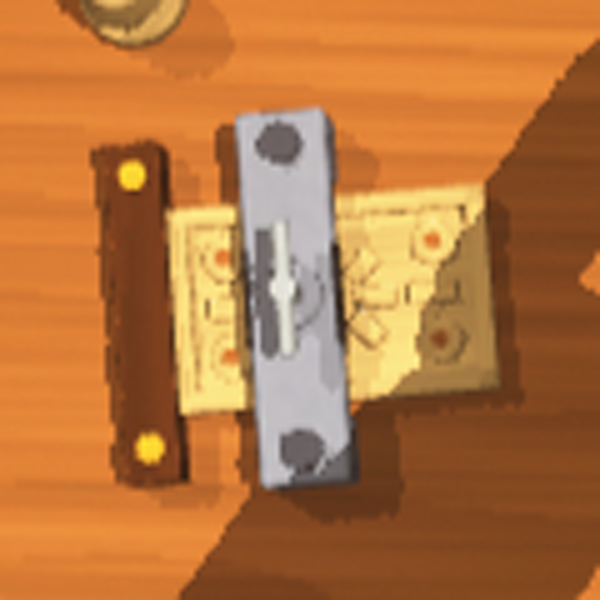

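View pics/t10f.png

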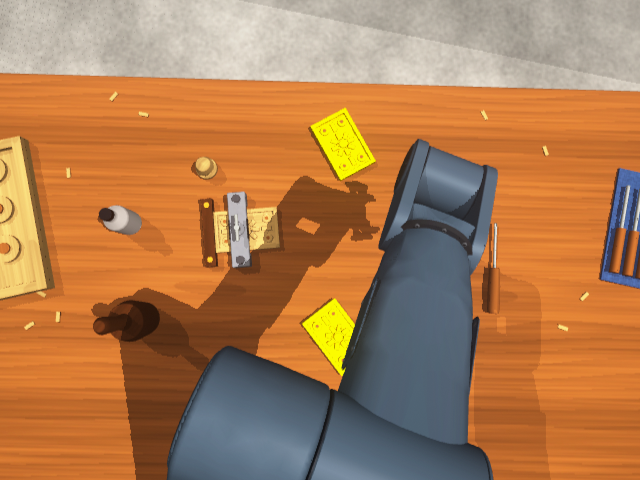

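View pics/s10.png

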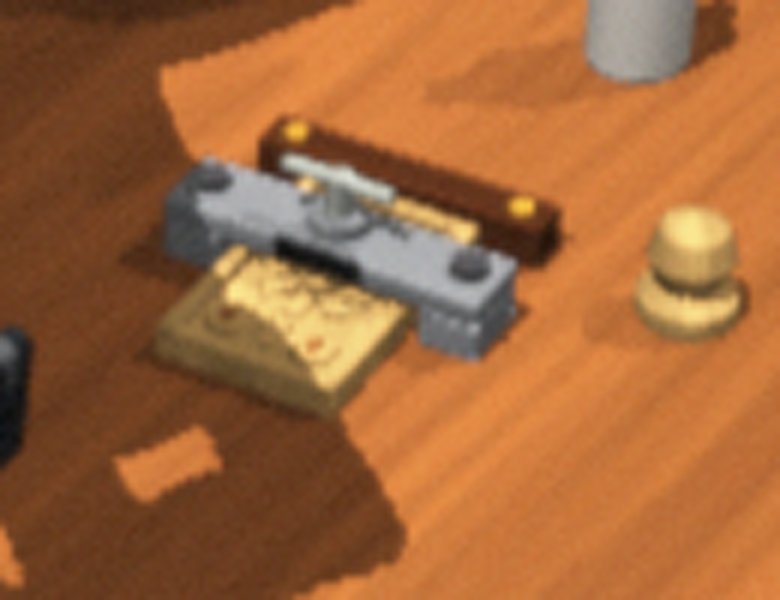

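The top view shows the panel home under the bar with its nose edge against the stop, at (214,212)–(217,253). Its tail is at (277,207)–(280,247), the hand is clear and the bystanders haven't moved. One last numeric check before handing in.

Run:
```python
from h import *
P=[fix(ray('top',[(180+u/5-.4,170+v/5-.4)],.016)[0]) for u,v in [(168,210),(184,415),(498,385),(485,185)]]
P=np.array(P); print(P.round(1),'nose',P[:2].mean(0),'tail',P[2:].mean(0)); d=P[:2].mean(0)-P[2:].mean(0); print(np.arctan2(d[1],d[0]), [np.arctan2(*(P[1]-P[0])), np.arctan2(*(P[2]-P[3]))])
m=[d['pixels'] for d in ctrl.trace('top','panel') if d['bbox'][0]<240]
if m: print(rect('top',m[0],.016), fix(rect('top',m[0],.016)[0]))
a=cv2.imread('pics/top0.png');b=cv2.imread('pics/t10f.png')
for n,(x0,y0,x1,y1) in dict(finial=(190,150,220,182),glue=(95,200,145,238),mallet=(90,290,125,343)).items(): print(n,cv2.absdiff(a[y0:y1,x0:x1],b[y0:y1,x0:x1]).mean())
ctrl.close_job()
```

```text
[[ 55.2 -45.9]
 [ 54.4  45.3]
 [-83.5  44.1]
 [-85.  -45. ]] nose [54.80003097 -0.29310248] tail [-84.27805257  -0.45113755]
0.0011363041988770941 [np.float64(-0.008195931653810698), np.float64(0.016738902174054413)]
(array([0.60282538, 0.11571846]), 95.12310028076172, 68.8469467163086, 6.707221031188965) [-51.99833847   0.88597387]
finial 27.104166666666668
glue 27.490701754385967
mallet 18.305480682839175
the job is handed in; nothing more can be done
```

Run:
```python
import cv2,numpy as np
a=cv2.imread('pics/top0.png',0).astype(np.float32);b=cv2.imread('pics/t10f.png',0).astype(np.float32)
print(a[400:470,20:160].mean(),b[100:130,560:600].mean(),a[100:130,560:600].mean())
for n,(x0,y0,x1,y1) in dict(finial=(190,150,220,182),glue=(95,200,145,238),mallet=(90,290,165,343),gouge=(480,220,505,315)).items(): print(n,cv2.phaseCorrelate(a[y0:y1,x0:x1].copy(),b[y0:y1,x0:x1].copy()))
```

```text
100.768166 148.12666 117.6525
finial ((-0.03582778341171888, 0.05779866942230605), 0.9910620650276541)
glue ((-0.02659030045411015, -0.0041421811486515026), 1.0002676502466201)
mallet ((0.47654722901564384, 0.10104174571297264), 0.6727497164408366)
gouge ((0.8349820811800654, 0.2557798520112726), 0.7398179745674134)
```

The carved panel is home under the hold-down bar, its leading edge flat against the stop. I handed the job in at about 18.5 s on the robot's clock; no verdict was reported.

**What I did:** I chose the pale panel over the three yellow look-alikes. I pushed its long side with two open fingers to centre and square it. Then I pushed its tail straight under the bar until it met the stop, where the wrist force reached about 5 N. I backed the hand off and raised it clear.

**Last checks (top camera, fixture frame):**
- **Leading edge:** x = 54.8 mm and y = -0.3 mm, against a target of 51–59 mm and ±12 mm.
- **Angle:** about 0.001 rad along the panel's length. The two end edges alone read -0.008 and +0.017 rad, all within 0.05.
- **Flatness:** I did not measure height or tilt. In the pictures it lies flat, and the fingers never gripped or lifted it.

**Checks that disagreed:**
- **Bystanders:** A plain picture difference over the finial, glue and mallet was high (18–27 grey levels), but the later picture is also brighter overall. Matching image shifts instead gave less than 0.1 px for the finial and glue, 0.5 px for the mallet and 0.9 px for the gouge (about 2 mm). The mallet and gouge matches were weaker, with the arm and its shadow around them.
- **Panel outline:** The network's outline covers only the part in front of the bar, so its centre and size are not the whole panel's. I used the panel's corners instead.

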